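Pack the lens kit into its tray

ROBOT

A 6-joint arm with a two-finger parallel gripper is mounted at the origin on the work surface. World frame = base frame: x ahead of the robot, y to its left, z up, the work surface at z = 0. Lengths are in m, angles in rad, forces in N, time in s.
With the tool pointing down it reaches from about 0.3 to 0.875 m from the base axis. Payload 4.2 kg.
Tool frame: the origin (TCP) lies on the mounting face of the last link; the fingertips stand ahead of it and the grasp point (between the pads) lies 155 mm ahead of it (env.nose_length is the z of the fingertips in the tool frame, in m); z points along the fingers, y is the line along which they close (so a half turn about z gives the same grasp; the last joint's range is limited). The gripper opens to 85 mm and grips with 20 to 120 N. Pads are 22 mm wide; open, the fingers measure 114 mm over their backs; the gripper's body (76 mm by 85 mm) begins 54 mm behind the grasp point. The pads swing forward as they close: fully open they stand 13 mm farther back than shut.
Start: joints at [1.231, 0.32, 1.565, -0, 1.257, -0.02], TCP at [0.181, 0.546, 0.405] pointing down, gripper open.
Joint ranges: [-3.11, 3.11], [-0.84, 2.01], [0.21, 2.61], [-1.34, 4.49], [0.05, 2.63], [-2.56, 2.56]. Speed limits (rad/s): [2.57, 2.57, 3.14, 3.14, 3.14, 3.14].

INTERFACE

Orientations are given as [roll, pitch, yaw] about the fixed x, y, z axes, in that order (R = Rz(yaw) Ry(pitch) Rx(roll)).
In Python, from cell import env gives the robot as it stands.
- The arm moves only by the tool apply_moves, never from a script. Its argument "plan" is a list that holds one entry, the list of rows, each a list of 7 numbers: the shift along the world's x, y, z in cm, then the turn, a rotation vector about the world's x, y, z in rad, then the opening, from 0 (shut) to 1 (fully open). In form: [[[tx, ty, tz, rx, ry, rz, grip], ...]]. A call has 1 to 12 rows; each row shifts and turns the commanded pose from where the row before left it; what a row does not reach is not made up. A row lasts 1/10 s, in which the tool goes at most 50 mm and 8.59 degrees, less where a joint would pass 70% of its speed; a pose out of reach is approached as far as the arm can. A call with a gripper value outside its range is refused whole. The fingers move at their own pace and stop on an object; "force" is the grip in N (left out, the last holds). Time passes only in rows, so rows that do not move let the fingers close. It gives the time, the measured TCP pose, the force, the opening and the grip force at its end, in the units of the state.
- env.get_obs(): the state, without advancing time (a new reading comes with each control period).
- env.capture(name): name is "scene" or "top" or "wrist"; returns (picture, depth): 480x640x3 uint8, red, green, blue; 480x640 float32, m along the optical axis (not along the pixel's ray), 0 where there is no reading.
- env.camera_model(name): a dict with "fx", "fy", "cx", "cy" (pixels), "distortion" ([k1, k2, p1, p2, k3] as OpenCV has them; the pictures are not rectified), "pose" (4x4, takes a point from camera to world coordinates). Camera axes: x right, y up, looking along -z (the intrinsics and any distortion apply to the point x, -y, -z); pixel columns grow to the right and rows downward; lengths in m; the calibration is good to about 2 mm. A picture is of the moment at which its call begins: read the wrist's pose just before it. camera_model takes no time and is no camera call; for the wrist camera it gives the pose at the moment of the call.
- env.hand_in(): hands the job in; it is judged then, once.
The state is a dict: "time_s": time; "joint_pos": joint angles; "qd": joint speeds; "joint_efforts": joint torques, N m; "eef_pos": TCP position; "ee_rot": TCP orientation; "force": force on the tool from outside, world axes, zero at the start; "torque": the same for the moment, N m; "gripper_width": opening from 0.0 (shut) to 1.0 (fully open); "finger_force": force on a finger pad.
Only numpy, scipy, OpenCV 4.12 (cv2) and the standard library are available. Lean on these libraries where they do the work, as an engineer would, in place of code of your own. Each camera call takes 0.05 s, during which the arm holds its last target. There are 200 camera calls.

TASK

Pack the lens kit into the blue tray, each part in the pocket that matches its shape, the same way up as it is now and lying flat on the pocket's floor: the square plate with the lens, the short post, the black lens tube and the clamping fork. The empty plate and the tall post do not belong to the kit: leave them standing where they are.

Things in the scene. Friction and masses are not known exactly. Their poses are not given: they have to be found in the camera images.
- lens_plate: Bare aluminium square plate 40 x 40 mm, 14 mm thick, lying flat, small dark holes in its corners, with a pale glass lens filling its central bore (it domes 3 mm above the plate). Origin: centre of the underside; x and y along its sides, z up. About 60 g.
- short_post: Plain steel cylinder 25 mm in diameter, 45 mm tall, standing, with a small dark hole in its top: the shorter of the two posts. Origin: centre of the underside; z up its axis. About 180 g.
- lens_tube: Black ring-shaped tube, outer diameter 50 mm, inner 38 mm, 30 mm tall, standing on its end, open at top and bottom. Origin: centre of the lower end; z up its axis. About 50 g.
- clamp_fork: Aluminium clamping fork lying flat: a bar 76 x 28 mm, 14 mm thick, with a 10 mm wide slot open at one end (the slot takes up 42 mm of its length). Origin: centre of the 76 x 28 mm outline on the underside; x along its length towards the open end, z up. About 90 g. It can be gripped across its 28 mm width at the middle.
- empty_plate: Look-alike to be left alone: the same 40 x 40 x 14 mm aluminium plate as the lens plate, but its 26 mm bore is empty. Origin: centre of the underside, z up.
- tall_post: Look-alike to be left alone: steel cylinder 25 mm in diameter like the short post, but 80 mm tall, standing. Origin: centre of the underside, z up.
- pocket_square: Grey insert 84 x 84 x 10 mm, fixed in the blue tray, with a square 60 x 60 mm pocket in its middle, 6 mm deep, with a black floor. Origin: centre of the insert's underside (4 mm above the table); pocket floor 4 mm, rim 10 mm above the origin. z up. x and y along the pocket's sides. One of three such inserts in a row along the tray's y, in any order.
- pocket_small_round: Grey insert 84 x 84 x 10 mm, fixed in the blue tray, with a round, 45 mm diameter, pocket in its middle, 6 mm deep, with a black floor. Origin: centre of the insert's underside (4 mm above the table); pocket floor 4 mm, rim 10 mm above the origin. z up. One of the row of three, same yaw as the tray.
- pocket_large_round: Grey insert 84 x 84 x 10 mm, fixed in the blue tray, with a round, 70 mm diameter, pocket in its middle, 6 mm deep, with a black floor. Origin: centre of the insert's underside (4 mm above the table); pocket floor 4 mm, rim 10 mm above the origin. z up. One of the row of three, same yaw as the tray.
- pocket_long: Grey insert 60 (x) x 252 (y) x 10 mm beyond the row of three, its pocket 48 (x) x 98 (y) mm, 6 mm deep, black floor, in its middle. Origin: centre of the underside, 4 mm above the table; pocket floor 4 mm, rim 10 mm above it. z up. The blue tray (154 x 262 mm, fixed) holds all four inserts, all with its yaw; its rim is flush with them, 14 mm above the table; low carrying loops at its short ends.
Mind the look-alikes: they are no part of the job. Leave any orange look-alike of the short_post alone. Leave any orange look-alike of the clamp_fork alone.

How it is judged:
By the outcome, as a careful person would: the job done as asked, in the order asked, and still so for the second after the job is handed in, with the robot touching nothing.
It also fails if it takes over 109 s, if anything falls off the work surface, if the arm or the gripper's body presses on something with over 40 N, if the wrist force passes 120 N, or if a joint passes its speed limit or range.

## Working session

There is one attempt and no reset: what is moved stays moved. The work goes in short steps, Python scripts to look and compute and a tool call to move; the robot and the scene stay as the last step left them, time stands still between calls to the robot, and variables do not carry over. Pictures are saved under pics/ and viewed, at most 14 in all, crops included, and the job is handed in when it is done.

Besides the shell and the picture viewer there is one more tool, called after "Emit:" as name([rows], argument=value, ...), one row to a line, values as JSON. apply_moves: Moves the arm, as the interface text tells. Its arguments: {"type":"object","properties":{"plan":{"type":"array","items":{"type":"array","items":{"type":"array","items":{"type":"number"}}}},"force":{"type":"number"}},"required":["plan"]}

```bash
mkdir -p pics; ls
python3 - <<'E'
from cell import env
import cv2,numpy as np
np.set_printoptions(precision=4,suppress=True)
o=env.get_obs();print(o, env.nose_length)
for n in ("scene","top"):
    p,d=env.capture(n);cv2.imwrite(f"pics/{n}0.png",p[...,::-1]);np.savez(f"{n}0.npz",p=p,d=d)
    m=env.camera_model(n);print(n,m)
E
```

```text
pics
{'time_s': 0.0, 'joint_pos': array([ 1.231 ,  0.3203,  1.5657, -0.    ,  1.2574, -0.02  ]), 'qd': array([ 0.0007,  0.0016,  0.0005,  0.0017, -0.0001,  0.0009]), 'joint_efforts': array([ -0.0003, -41.5519, -23.4161,  -0.0003,   0.0082,   0.    ]), 'eef_pos': array([0.1807, 0.5457, 0.4039]), 'ee_rot': array([-3.1398, -0.    ,  2.8218]), 'force': array([-1.1132,  0.6392,  0.9806]), 'torque': array([-0.0306, -0.0175,  0.0099]), 'finger_force': 0.0, 'gripper_width': 0.9962895659937583} 0.1734
scene {'fx': 535.7353185206749, 'fy': 535.7353185206749, 'cx': 321.8019312785605, 'cy': 242.28490400661036, 'distortion': array([-0.0304,  0.    ,  0.    ,  0.    ,  0.    ]), 'pose': array([[ 0.4106, -0.7203,  0.559 ,  1.0937],
       [ 0.9117,  0.314 , -0.265 , -0.3017],
       [ 0.0154,  0.6185,  0.7857,  0.7784],
       [ 0.    ,  0.    ,  0.    ,  1.    ]])}
top {'fx': 613.7491379047018, 'fy': 613.7491379047018, 'cx': 312.31900737487945, 'cy': 243.53114155663107, 'distortion': array([-0.1248,  0.    ,  0.    ,  0.    ,  0.    ]), 'pose': array([[ 0.0035,  0.9892, -0.1464,  0.3721],
       [-0.9999,  0.0059,  0.0158, -0.0299],
       [ 0.0164,  0.1463,  0.9891,  1.3043],
       [ 0.    ,  0.    ,  0.    ,  1.    ]])}
```

View pics/top0.png

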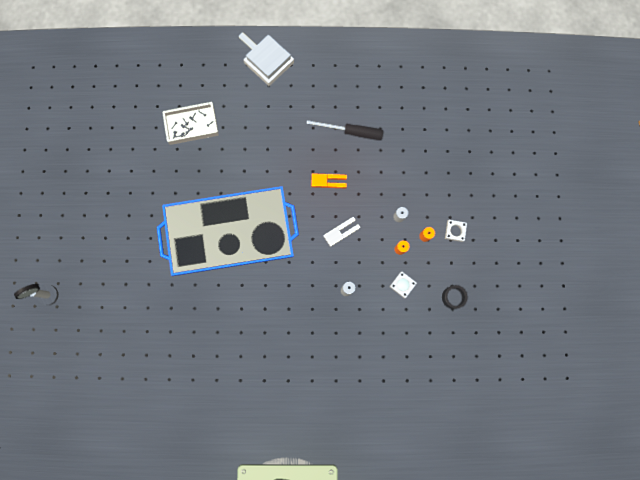

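View pics/scene0.png

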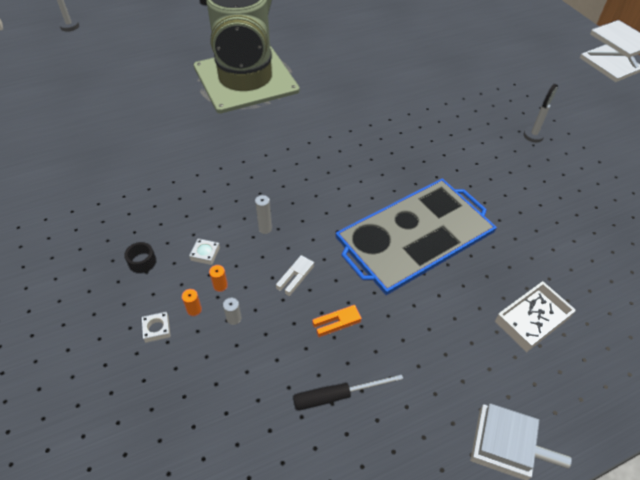

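The top view shows these things:
- **Tray:** around (230,230). The square pocket is at (190,250), small round (229,244), large round (268,238) and long (225,211).
- **Posts:** grey posts at (401,213) and (348,288). In the scene view they appear at (232,312), which is short, and (263,215), which is tall, so (401,213) is the kit post. The orange posts at (403,246) and (428,233) are decoys.
- **Plates:** (403,285) has the glass lens and (456,231) has an empty bore.
- **Forks:** white/aluminium at (342,231) is the kit part. Orange at (329,180) is a decoy.
- **Tube:** (455,297).

Next I measure them and confirm with one enlarged crop.

```bash
cat > h.py <<'E'
from cell import env
import cv2,numpy as np
np.set_printoptions(precision=4,suppress=True)
def cam(n,m=None):
    m=m or env.camera_model(n)
    return m,np.array([[m['fx'],0,m['cx']],[0,m['fy'],m['cy']],[0,0,1]])
def ray(px,z,m):
    """pixels Nx2 -> world points on plane z"""
    m,K=cam(None,m)
    u=cv2.undistortPoints(np.float64(px).reshape(-1,1,2),K,np.array(m['distortion'])).reshape(-1,2)
    d=np.c_[u[:,0],-u[:,1],-np.ones(len(u))]@m['pose'][:3,:3].T
    o=m['pose'][:3,3]
    return o+d*((z-o[2])/d[:,2])[:,None]
def proj(P,m):
    m,K=cam(None,m)
    c=(np.atleast_2d(P)-m['pose'][:3,3])@m['pose'][:3,:3]
    return cv2.projectPoints(c*[1,-1,-1],np.zeros(3),np.zeros(3),K,np.array(m['distortion']))[0].reshape(-1,2)
def blobs(mask,lo,hi):
    cs,_=cv2.findContours(mask.astype(np.uint8),cv2.RETR_EXTERNAL,cv2.CHAIN_APPROX_NONE)
    return [c for c in cs if lo<cv2.contourArea(c)<hi]
E
python3 - <<'E'
from h import *
f=np.load('top0.npz');p=f['p'];d=f['d']
hsv=cv2.cvtColor(p,cv2.COLOR_RGB2HSV);m=env.camera_model('top')
print('depth table',d[320,200],'ray table',)
def rep(c,z,t):
    P=ray(c.reshape(-1,2),z,m)[:,:2]
    r=cv2.minAreaRect((P*1000).astype(np.float32))
    print(t,'px',c.reshape(-1,2).mean(0).round(),'c',np.array(r[0])/1000,'size',np.array(r[1]),'ang',r[2])
h,s,v=[hsv[...,i].astype(int) for i in range(3)]
g=(v>135)&(s<60);g[:140]=0;g[440:]=0
for c in blobs(g,40,2500): rep(c,.014,'bright')
dark=(v<45);dark[:140]=0
for c in blobs(dark,150,5000): rep(c,.014,'dark')
bl=(h>100)&(h<125)&(s>150)&(v>120)
for c in blobs(bl,200,50000): rep(c,.014,'blue')
a=p[200:315,305:475];cv2.imwrite('pics/cropA.png',cv2.resize(a[...,::-1],None,fx=4.5,fy=4.5,interpolation=cv2.INTER_CUBIC))
E
```

```text
depth table 1.2941624 ray table
bright px [348. 288.] c [ 0.4695 -0.1249] size [25.7499 32.5688] ang 16.085769653320312
bright px [403. 284.] c [ 0.4772 -0.2426] size [43.8265 44.1985] ang 52.06622314453125
bright px [456. 230.] c [ 0.5942 -0.3597] size [44.8916 44.1666] ang 80.90341186523438
bright px [343. 230.] c [ 0.5903 -0.1126] size [30.5644 79.9375] ang 32.463844299316406
bright px [401. 213.] c [ 0.6307 -0.2393] size [26.1139 35.374 ] ang 18.899545669555664
blue px [227. 231.] c [0.5907 0.1318] size [155.6519 298.4911] ang 9.346404075622559
```

View pics/cropA.png

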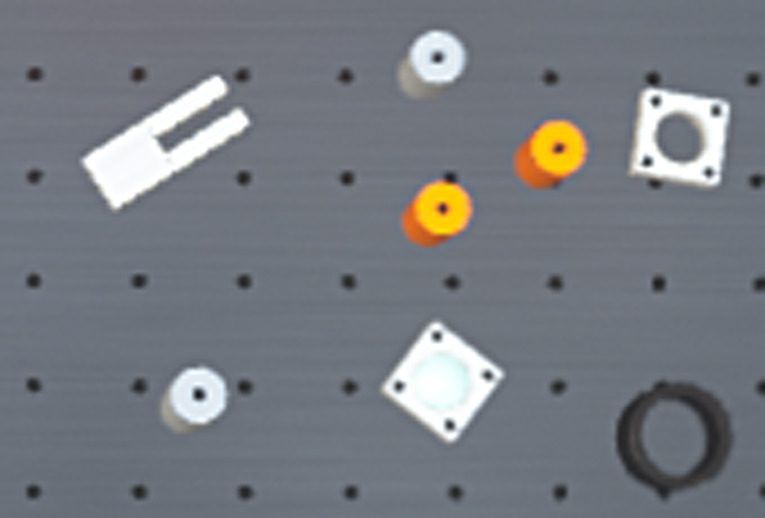

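The crop confirms it. The lens plate shows the pale glass dome at crop (440,382). The plate at (683,135) has an empty bore. The short post candidate is at (437,58), which I check by depth. The fork's open end points up and to the right.

Run:
```python
from h import *
from scipy.spatial.transform import Rotation
def fit(P,t):
    r=cv2.minAreaRect((P*1000).astype(np.float32)); (x,y),R=cv2.minEnclosingCircle((P*1000).astype(np.float32))
    print(t,'rect c',np.array(r[0])/1000,'size',np.array(r[1]),'ang',r[2],'| circ',x/1000,y/1000,R)
for n in('top','scene'):
    f=np.load(n+'0.npz');p=f['p'];d=f['d'];m=env.camera_model(n);_,K=cam(None,m)
    hsv=cv2.cvtColor(p,cv2.COLOR_RGB2HSV);h,s,v=[hsv[...,i].astype(int) for i in range(3)]
    vv,uu=np.mgrid[:480,:640];px=np.c_[uu.ravel(),vv.ravel()].astype(float)
    u=cv2.undistortPoints(px.reshape(-1,1,2),K,np.array(m['distortion'])).reshape(-1,2)
    W=(np.c_[u[:,0],-u[:,1],-np.ones(len(u))]*d.reshape(-1,1))@m['pose'][:3,:3].T+m['pose'][:3,3]
    W=W.reshape(480,640,3)
    print(n,'table z',np.median(W[300:330,200:300,2] if n=='top' else W[150:170,150:230,2]))
    for t,c in dict(lens=(.477,-.243),empty=(.594,-.360),fork=(.590,-.113),postA=(.63,-.24),postB=(.47,-.125),tube=(.45,-.355)).items():
        M=(np.hypot(W[...,0]-c[0],W[...,1]-c[1])<.06)&(W[...,2]>.007)&~((s>120)&(h<30))
        zt=np.percentile(W[M][:,2],95)
        T=M&(W[...,2]>zt-.006)
        bs=blobs(T,15,9999)
        if bs:
            b=max(bs,key=cv2.contourArea); print(' zt %.4f'%zt,'px',b.reshape(-1,2).mean(0).round(),end=' ')
            fit(ray(b.reshape(-1,2),zt,m)[:,:2],t)
    if n=='top': reg=np.zeros((480,640),bool);reg[180:280,155:300]=1
    else: reg=np.zeros((480,640),bool);reg[175:295,335:500]=1
    print('v grey/black',v[244,229] if n=='top' else v[219,406], v[228,228] if n=='top' else v[230,420])
    for b in blobs(reg&(v<70)&(s<120),60,5000):
        P=ray(b.reshape(-1,2),.014,m)[:,:2];fit(P,'pocket px %s'%b.reshape(-1,2).mean(0).round())
    for b in blobs(reg&(h>95)&(h<125)&(s>130),100,50000): 
        # tray body without loops
        fit(ray(b.reshape(-1,2),.014,m)[:,:2],'blue')
```

```text
top table z -0.00021938428354340012
 zt 0.0188 px [403. 284.] lens rect c [ 0.4769 -0.242 ] size [37.7496 39.7291] ang 50.79867172241211 | circ 0.4782535400390625 -0.240993408203125 24.714345932006836
 zt 0.0181 px [456. 230.] empty rect c [ 0.5938 -0.3591] size [41.8875 41.1216] ang 80.9981918334961 | circ 0.5935741577148438 -0.3593536071777344 27.187898635864258
 zt 0.0180 px [342. 233.] fork rect c [ 0.5898 -0.1127] size [27.6387 75.7076] ang 32.46881103515625 | circ 0.5887431030273438 -0.11357522583007812 39.66635513305664
 zt 0.0486 px [402. 212.] postA rect c [ 0.6255 -0.2379] size [23.5669 21.0702] ang 25.540239334106445 | circ 0.6251824340820312 -0.23795391845703126 12.14346694946289
 zt 0.0829 px [349. 287.] postB rect c [ 0.4656 -0.1229] size [22.5318 22.7009] ang 45.03373336791992 | circ 0.4649677429199219 -0.12266344451904297 12.249920845031738
 zt 0.0331 px [454. 295.] tube rect c [ 0.4513 -0.3481] size [43.2416 49.6771] ang 50.59690475463867 | circ 0.4502935180664063 -0.3489266967773437 25.076250076293945
v grey/black 66 206
pocket px [229. 244.] rect c [0.561  0.1276] 
[... 1815 characters left out ...]
44.156  93.6126] ang 9.421285629272461 | circ 0.6350046997070312 0.135041748046875 49.95262908935547
pocket px [371. 239.] rect c [0.578  0.0414] size [65.0105 60.8433] ang 66.41195678710938 | circ 0.577796630859375 0.04172759628295898 33.1648063659668
pocket px [406. 220.] rect c [0.5634 0.1249] size [40.2807 37.2734] ang 66.50699615478516 | circ 0.5645563354492188 0.1241116943359375 20.466312408447266
pocket px [440. 202.] rect c [0.5509 0.207 ] size [55.7995 55.6664] ang 8.493175506591797 | circ 0.5496976928710937 0.20725668334960937 37.80128479003906
blue rect c [0.5955 0.1283] size [159.6523 299.3228] ang 9.317899703979492 | circ 0.5971029052734375 0.12854220581054687 153.55381774902344
```

Depth settles the posts: post A has its top at about 45 mm and is the short one, post B at about 80 mm is the tall one. The two cameras agree within about 4 mm, so I use the mean. All sizes match what was given. I move towards the lens plate.

Emit:
apply_moves([
  [[1.5,-4,-0.5,0,0,-0.017,1],[1.5,-4,-0.5,0,0,-0.017,1],[1.5,-4,-0.5,0,0,-0.017,1],[1.5,-4,-0.5,0,0,-0.017,1],[1.5,-4,-0.5,0,0,-0.017,1],[1.5,-4,-0.5,0,0,-0.017,1],[1.5,-4,-0.5,0,0,-0.017,1],[1.5,-4,-0.5,0,0,-0.017,1],[1.5,-4,-0.5,0,0,-0.017,1],[1.5,-4,-0.5,0,0,-0.017,1]],
])

```text
time_s: 1.1
eef_pos: [0.3307, 0.1442, 0.3545]
ee_rot: [3.141, 0.0, 2.652]
force: [0.9, 1.0, -0.0]
gripper_width: 1.0
finger_force: 0.0
```

Emit:
apply_moves([
  [[1.5,-4,-0.5,0,0,-0.017,1],[1.5,-4,-0.5,0,0,-0.017,1],[1.5,-4,-0.5,0,0,-0.017,1],[1.5,-4,-0.5,0,0,-0.017,1],[1.5,-4,-0.5,0,0,-0.017,1],[1.5,-4,-0.5,0,0,-0.017,1],[1.5,-4,-0.5,0,0,-0.017,1],[1.5,-4,-0.5,0,0,-0.017,1],[1.5,-4,-0.5,0,0,-0.017,0.6],[1.3,-2.9,-0.5,0,0,-0.017,0.6],[0,0,0,0,0,0,0.6],[0,0,0,0,0,0,0.6]],
])

```text
time_s: 2.3
eef_pos: [0.4785, -0.2434, 0.3039]
ee_rot: [-3.142, -0.002, 2.481]
force: [0.4, -0.3, -0.4]
gripper_width: 0.598
finger_force: 0.0
```

Run:
```python
from h import *
o=env.get_obs();print(o['time_s'],o['eef_pos'],o['ee_rot'],o['gripper_width'],o['force'])
m=env.camera_model('wrist');p,d=env.capture('wrist');cv2.imwrite('pics/w1.png',p[...,::-1]);np.savez('w1.npz',p=p,d=d)
import pickle;pickle.dump(m,open('w1.pkl','wb'))
print(m['pose'],m['fx']);print(proj([[.479,-.243,.014]],m))
```

```text
2.3 [ 0.4785 -0.2434  0.3039] [-3.1416 -0.0023  2.4807] 0.5982265438033957 [ 0.3868 -0.3154 -0.4073]
[[ 0.6144 -0.7526 -0.2368  0.4175]
 [ 0.789   0.586   0.1847 -0.1959]
 [-0.0003 -0.3003  0.9538  0.2732]
 [ 0.      0.      0.      1.    ]] 340.5646158051614
[[323.4309 238.9836]]
```

View pics/w1.png

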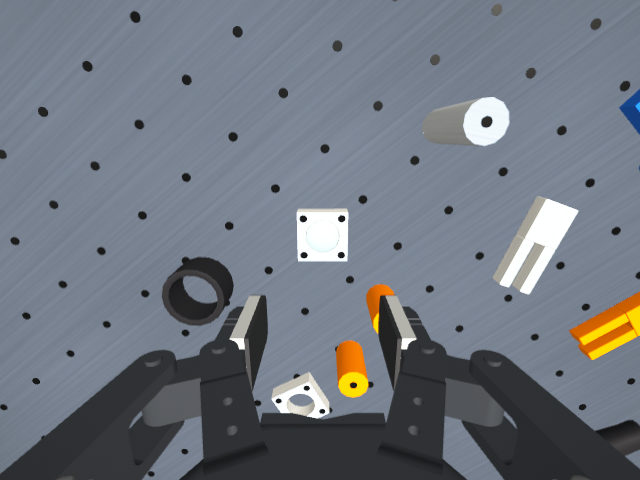

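The wrist view shows the lens plate at (323,236), square to the gripper and within 3 px of the prediction. The tube is at (198,290), the fork at (537,245), and the pad tips are at about (255,297) and (395,297). I read the tip depth and the plate centre.

Run:
```python
from h import *
import pickle
f=np.load('w1.npz');p=f['p'];d=f['d'];m=pickle.load(open('w1.pkl','rb'));_,K=cam(None,m)
vv,uu=np.mgrid[:480,:640];px=np.c_[uu.ravel(),vv.ravel()].astype(float)
u=cv2.undistortPoints(px.reshape(-1,1,2),K,np.array(m['distortion'])).reshape(-1,2)
W=((np.c_[u[:,0],-u[:,1],-np.ones(len(u))]*d.reshape(-1,1))@m['pose'][:3,:3].T+m['pose'][:3,3]).reshape(480,640,3)
hsv=cv2.cvtColor(p,cv2.COLOR_RGB2HSV);v=hsv[...,2].astype(int);s=hsv[...,1].astype(int)
for a,b in((300,260),(300,256),(300,392),(305,262),(310,262)):print(a,b,W[a,b],d[a,b])
# finger tips: lowest z of near pixels
N=(d>.02)&(d<.26)&(W[...,2]>.09)&(vv<420)
print('lowest finger z',np.percentile(W[N][:,2],[0.1,1,3]), 'tip below TCP', .3039-np.percentile(W[N][:,2],1))
g=(W[...,2]>.008)&(W[...,2]<.06)&(v>150)&(s<60)
for b in blobs(g,300,9000):
    r=cv2.minAreaRect((ray(b.reshape(-1,2),.014,m)[:,:2]*1000).astype(np.float32));print(b.reshape(-1,2).mean(0).round(),r)
dk=(v<75)&(W[...,2]>.012)&(W[...,2]<.05)&(uu<300)
for b in blobs(dk,300,9000):
    print('dark',b.reshape(-1,2).mean(0).round(),cv2.minEnclosingCircle((ray(b.reshape(-1,2),.03,m)[:,:2]*1000).astype(np.float32)))
```

```text
300 260 [ 0.4531 -0.2571  0.1433] 0.14356495
300 256 [ 0.4521 -0.2586  0.1429] 0.14400306
300 392 [ 0.4874 -0.2132  0.143 ] 0.14390452
305 262 [ 0.4554 -0.2581  0.143 ] 0.14459787
310 262 [ 0.457  -0.2592  0.1439] 0.1443621
lowest finger z [0.1345 0.1395 0.1449] tip below TCP 0.164389324674437
[301. 400.] ((592.4555053710938, -358.77984619140625), (42.78904724121094, 44.3000373840332), 80.0237808227539)
[322. 235.] ((476.110595703125, -242.12486267089844), (39.964996337890625, 41.15897750854492), 52.09629821777344)
[533. 249.] ((588.0283813476562, -114.25318908691406), (32.703250885009766, 76.36293029785156), 32.30910873413086)
dark [197. 292.] ((449.86883544921875, -345.91412353515625), 28.992685317993164)
```

The plate centre agrees at (0.477,-0.242). I descend around it and find the tip height with a gentle touch on the table.

Emit:
apply_moves([
  [[-0.1,0,-4,0,0,0,0.6],[0,0,-4,0,0,0,0.6],[0,0,-3,0,0,0,0.6],[0,0,-1.2,0,0,0,0.6],[0,0,-0.5,0,0,0,0.6],[0,0,0,0,0,0,0.6]],
])

```text
time_s: 2.95
eef_pos: [0.4781, -0.2428, 0.1783]
ee_rot: [3.141, 0.001, 2.483]
force: [0.7, 0.1, -1.4]
gripper_width: 0.601
finger_force: 0.0
```

Emit:
apply_moves([
  [[0,0,-0.2,0,0,0,0.6],[0,0,0,0,0,0,0.6]],
])

```text
time_s: 3.15
eef_pos: [0.4782, -0.2433, 0.1769]
ee_rot: [3.141, 0.002, 2.482]
force: [-0.1, -0.5, -0.1]
gripper_width: 0.602
finger_force: 0.0
```

Emit:
apply_moves([
  [[0,0,-0.2,0,0,0,0.6],[0,0,0,0,0,0,0.6]],
])

```text
time_s: 3.35
eef_pos: [0.4778, -0.2432, 0.1741]
ee_rot: [3.141, 0.001, 2.482]
force: [-0.1, -0.1, 0.0]
gripper_width: 0.6
finger_force: 0.0
```

Emit:
apply_moves([
  [[0,0,-0.1,0,0,0,0.6],[0,0,0,0,0,0,0.6]],
])

```text
time_s: 3.55
eef_pos: [0.4777, -0.2432, 0.1727]
ee_rot: [3.142, -0.0, 2.482]
force: [-0.1, 0.3, -0.2]
gripper_width: 0.598
finger_force: 0.0
```

Emit:
apply_moves([
  [[0,0,-0.15,0,0,0,0.6],[0,0,0,0,0,0,0.6]],
])

```text
time_s: 3.75
eef_pos: [0.4777, -0.2431, 0.171]
ee_rot: [3.142, -0.0, 2.482]
force: [0.4, 1.0, -0.9]
gripper_width: 0.599
finger_force: 0.0
```

Emit:
apply_moves([
  [[0,0,-0.15,0,0,0,0.6],[0,0,0,0,0,0,0.6]],
])

```text
time_s: 3.95
eef_pos: [0.4778, -0.2432, 0.1702]
ee_rot: [3.141, 0.0, 2.482]
force: [-0.1, 0.6, 5.3]
gripper_width: 0.598
finger_force: 2.1
```

Emit:
apply_moves([
  [[0,0,-0.1,0,0,0,0.6],[0,0,0,0,0,0,0.6]],
])

```text
time_s: 4.15
eef_pos: [0.4778, -0.2432, 0.1702]
ee_rot: [3.141, 0.001, 2.482]
force: [-2.9, 0.8, 12.1]
gripper_width: 0.602
finger_force: 6.1
```

Emit:
apply_moves([
  [[0,0,-0.1,0,0,0,0.6],[0,0,0,0,0,0,0.6]],
])

```text
time_s: 4.35
eef_pos: [0.4778, -0.2431, 0.1701]
ee_rot: [3.141, 0.001, 2.482]
force: [-4.7, 2.6, 19.9]
gripper_width: 0.597
finger_force: 10.0
```

Contact comes at TCP z = 0.1703, so the tips are 170.3 mm ahead at opening 0.6. I grip with the tips about 7.5 mm up, so they stay above the tray rim when placing.

Emit:
apply_moves([
  [[0,0,1.1,0,0,0,0.6],[0,0,0,0,0,0,0.6],[0,0,0,0,0,0,0.3],[0,0,0,0,0,0,0.3],[0,0,0,0,0,0,0.3],[0,0,0,0,0,0,0.3],[0,0,0,0,0,0,0.3]],
], force=40)

```text
time_s: 5.05
eef_pos: [0.4779, -0.2433, 0.1791]
ee_rot: [3.141, 0.0, 2.482]
force: [-1.9, 0.3, 7.2]
gripper_width: 0.452
finger_force: 40.0
```

Emit:
apply_moves([
  [[0,0,1,0,0,0,0.3],[0,0,3,0,0,0,0.3],[0,0,4,0,0,0,0.3],[0,0,2,0,0,0,0.3],[0,0,0,0,0,0,0.3]],
])

```text
time_s: 5.55
eef_pos: [0.4786, -0.2436, 0.2816]
ee_rot: [3.14, 0.006, 2.482]
force: [1.0, -0.1, -1.0]
gripper_width: 0.456
finger_force: 40.8
```

Emit:
apply_moves([
  [[0.6,3.8,0,0,0,-0.0624,0.3],[0.6,3.8,0,0,0,-0.0624,0.3],[0.6,3.8,0,0,0,-0.0624,0.3],[0.6,3.8,0,0,0,-0.0624,0.3],[0.6,3.8,0,0,0,-0.0624,0.3],[0.6,3.8,0,0,0,-0.0624,0.3],[0.6,3.8,0,0,0,-0.0624,0.3],[0.6,3.8,0,0,0,-0.0624,0.3],[0.6,3.8,0,0,0,-0.0624,0.3],[0.6,3.8,0,0,0,-0.0624,0.3],[0.6,3.8,0,0,0,-0.0624,0.3],[0.4,3.4,0,0,0,-0.0624,0.3]],
])

```text
time_s: 6.75
eef_pos: [0.5475, 0.2106, 0.2767]
ee_rot: [-3.139, 0.001, 1.731]
force: [0.8, -0.5, -0.0]
gripper_width: 0.455
finger_force: 40.8
```

Emit:
apply_moves([
  [[0,0,0,0,0,0,0.3],[0,0,-3,0,0,0,0.3],[0,0,-3,0,0,0,0.3],[0,0,0,0,0,0,0.3]],
])

```text
time_s: 7.15
eef_pos: [0.5456, 0.2076, 0.2138]
ee_rot: [-3.13, 0.002, 1.733]
force: [-1.3, 0.7, -0.6]
gripper_width: 0.454
finger_force: 40.8
```

Run:
```python
from h import *
m=env.camera_model('wrist');p,d=env.capture('wrist');cv2.imwrite('pics/w2.png',p[...,::-1]);np.savez('w2.npz',p=p,d=d)
o=env.get_obs();print(o['eef_pos'],o['ee_rot'],o['gripper_width'],o['force'])
import pickle;pickle.dump(m,open('w2.pkl','wb'))
v=cv2.cvtColor(p,cv2.COLOR_RGB2HSV)[...,2]
for b in blobs((v<55),600,60000):
    r=cv2.minAreaRect((ray(b.reshape(-1,2),.014,m)[:,:2]*1000).astype(np.float32));print(b.reshape(-1,2).mean(0).round(),r)
```

```text
[0.5466 0.2079 0.2161] [-3.1347  0.0015  1.733 ] 0.4524451099768051 [ 0.3094 -0.7223 -0.6064]
[313. 418.] ((550.7642822265625, 125.2432632446289), (423.76141357421875, 118.02940368652344), 10.039612770080566)
[273. 338.] ((520.1146850585938, 168.16465759277344), (8.541772842407227, 57.60438919067383), 7.046304225921631)
[349. 250.] ((550.8795776367188, 222.8119354248047), (46.93705368041992, 36.50984191894531), 9.439155578613281)
```

View pics/w2.png

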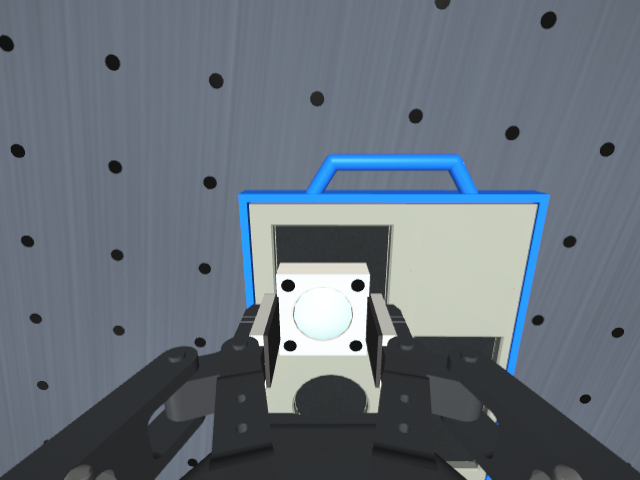

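The plate is held with the lens facing up and square to the tray. The square pocket shows beneath it, with its far edge at row 226 and sides at columns 273 and 391. I cross-check the centre from those edges.

Run:
```python
from h import *
import pickle
m=pickle.load(open('w2.pkl','rb'))
p=np.load('w2.npz')['p'];v=cv2.cvtColor(p,cv2.COLOR_RGB2HSV)[...,2].astype(int)
print(v[238,262:284],v[238,382:400]);print(v[218:234,330])
P=ray([[274,238],[390,238],[330,226]],.014,m);print(P,np.linalg.norm(P[1]-P[0]))
a=.1623;ex=np.array([np.cos(a),np.sin(a)]);ey=np.array([-np.sin(a),np.cos(a)])
xm=(P[0,:2]+P[1,:2])@ex/2; ym=P[2,:2]@ey-.03
print('centre',ex*xm+ey*ym)
```

```text
[205 205 205 205 205 205 205 206 205 174 153 110  65 185  63  55  54  53
  53  52  52  54] [ 55  55  54  54  54  55 164  80  85 162 165 194 205 205 205 205 205 205]
[205 205 205 205 205 205 171 110  75  54  56  56  56  56  56  54]
[[0.5143 0.2293 0.014 ]
 [0.5734 0.2391 0.014 ]
 [0.5418 0.2403 0.014 ]] 0.059941589040322193
centre [0.5476 0.2109]
```

Emit:
apply_moves([
  [[0.1,0.15,-1.5,0,0,0,0.3],[0,0,-0.6,0,0,0,0.3],[0,0,-0.4,0,0,0,0.3],[0,0,0,0,0,0,0.3]],
])

```text
time_s: 7.6
eef_pos: [0.5488, 0.2101, 0.194]
ee_rot: [3.141, 0.0, 1.733]
force: [-0.5, -0.3, -0.8]
gripper_width: 0.452
finger_force: 40.8
```

Emit:
apply_moves([
  [[0,0,-0.5,0,0,0,0.3],[0,0,-0.15,0,0,0,0.3],[0,0,0,0,0,0,0.3]],
])

```text
time_s: 7.9
eef_pos: [0.5488, 0.2104, 0.1873]
ee_rot: [3.141, -0.0, 1.733]
force: [0.6, -0.8, 0.1]
gripper_width: 0.454
finger_force: 40.8
```

Emit:
apply_moves([
  [[0,0,-0.05,0,0,0,0.3],[0,0,0,0,0,0,0.3],[0,0,0,0,0,0,0.65],[0,0,0,0,0,0,0.65],[0,0,0,0,0,0,0.65],[0,0,2,0,0,0,0.65],[0,0,4,0,0,0,0.65],[0,0,5,0,0,0,0.65],[0,0,3,0,0,0,0.65],[0,0,0,0,0,0,0.65]],
])

```text
time_s: 8.9
eef_pos: [0.5499, 0.2108, 0.332]
ee_rot: [3.131, -0.002, 1.733]
force: [0.5, -0.6, -0.2]
gripper_width: 0.648
finger_force: 0.0
```

Run:
```python
from h import *
m=env.camera_model('wrist');p,d=env.capture('wrist');cv2.imwrite('pics/w3.png',p[...,::-1])
o=env.get_obs();print(o['time_s'],o['eef_pos'],o['ee_rot'],o['gripper_width'],o['force'])
```

```text
8.95 [0.5491 0.2105 0.3292] [ 3.1362 -0.001   1.733 ] 0.6548477998643094 [-0.536  -1.0633 -0.655 ]
```

View pics/w3.png

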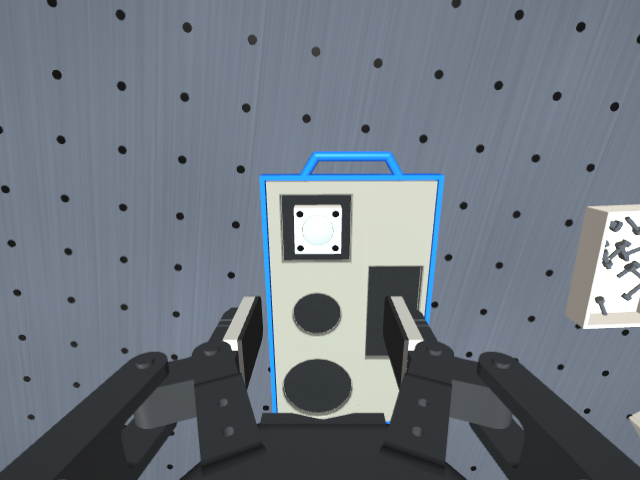

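The plate lies in the square pocket at (318,230), lens up. Next is the short post.

Emit:
apply_moves([
  [[0.65,-3.7,-0.2,0,0,-0.104,0.65],[0.65,-3.7,-0.2,0,0,-0.104,0.65],[0.65,-3.7,-0.2,0,0,-0.104,0.65],[0.65,-3.7,-0.2,0,0,-0.104,0.65],[0.65,-3.7,-0.2,0,0,-0.104,0.65],[0.65,-3.7,-0.2,0,0,-0.104,0.65],[0.65,-3.7,-0.2,0,0,-0.104,0.65],[0.65,-3.7,-0.2,0,0,-0.104,0.65],[0.65,-3.7,-0.2,0,0,-0.104,0.65],[0.65,-3.7,-0.2,0,0,-0.104,0.65],[0.65,-3.7,-0.2,0,0,-0.104,0.65],[0.65,-4.3,-0.2,0,0,-0.104,0.65]],
])

```text
time_s: 10.15
eef_pos: [0.6265, -0.2406, 0.3004]
ee_rot: [-3.138, 0.002, 0.481]
force: [0.2, 0.6, 0.8]
gripper_width: 0.652
finger_force: 0.0
```

Emit:
apply_moves([
  [[0,0,0,0,0,0,0.65],[0,0,0,0,0,0,0.65],[0,0,0,0,0,0,0.65]],
])

```text
time_s: 10.45
eef_pos: [0.6264, -0.2388, 0.3014]
ee_rot: [-3.139, 0.002, 0.486]
force: [-0.3, 1.3, 0.2]
gripper_width: 0.649
finger_force: 0.0
```

Run:
```python
from h import *
m=env.camera_model('wrist');p,d=env.capture('wrist');cv2.imwrite('pics/w4.png',p[...,::-1])
o=env.get_obs();print(o['time_s'],o['eef_pos'],o['ee_rot'],o['gripper_width'])
print(proj([[.627,-.239,.045]],m))
hsv=cv2.cvtColor(p,cv2.COLOR_RGB2HSV);h,s,v=[hsv[...,i].astype(int) for i in range(3)]
for nm,M in(('bright',(v>185)&(s<60)),('orange',(h<25)&(s>150)&(v>200))):
  for b in blobs(M,150,9000):
    (x,y),R=cv2.minEnclosingCircle((ray(b.reshape(-1,2),.045,m)[:,:2]*1000).astype(np.float32));print(nm,b.reshape(-1,2).mean(0).round(),x,y,R)
```

```text
10.5 [ 0.6266 -0.2384  0.3019] [-3.1399  0.0011  0.4865] 0.6517027062085161
[[324.0618 250.9416]]
bright [ 61. 390.] 423.38818359375 -107.45313262939453 14.540276527404785
bright [438. 321.] 616.8758544921875 -339.32275390625 23.070144653320312
bright [319. 247.] 629.312744140625 -235.4921417236328 16.674667358398438
bright [161. 203.] 603.5753173828125 -123.42625427246094 35.41987991333008
orange [354. 313.] 593.582275390625 -281.7437744140625 18.145872116088867
orange [281. 313.] 570.3748168945312 -236.22793579101562 17.49599838256836
```

View pics/w4.png

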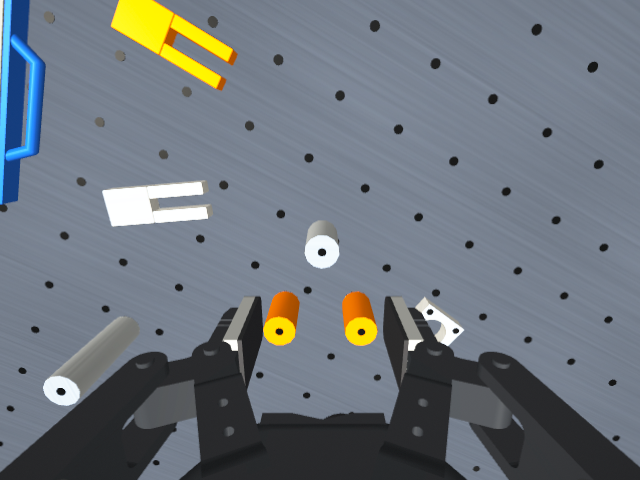

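Post top at (322,252), matching the prediction. The orange posts at (281,330) and (360,330) stay clear of the fingers. Descend, grip and lift.

Emit:
apply_moves([
  [[0,0,-4,0,0,0,0.65],[0,0,-4,0,0,0,0.65],[0,0,-2.3,0,0,0,0.65],[0,0,-1,0,0,0,0.65],[0,0,0,0,0,0,0.65],[0,0,0,0,0,0,0.2],[0,0,0,0,0,0,0.1],[0,0,0,0,0,0,0.1],[0,0,0,0,0,0,0.1],[0,0,0,0,0,0,0.1],[0,0,0,0,0,0,0.1]],
], force=60)

```text
time_s: 11.6
eef_pos: [0.6273, -0.2397, 0.1919]
ee_rot: [3.139, -0.003, 0.485]
force: [0.2, 2.1, 6.7]
gripper_width: 0.272
finger_force: 58.9
```

Emit:
apply_moves([
  [[0,0,1,0,0,0,0.1],[0,0,3,0,0,0,0.1],[0,0,4,0,0,0,0.1],[0,0,2,0,0,0,0.1],[0,0,0,0,0,0,0.1]],
])

```text
time_s: 12.1
eef_pos: [0.6275, -0.2401, 0.2941]
ee_rot: [3.135, -0.005, 0.485]
force: [0.1, 0.2, -1.7]
gripper_width: 0.266
finger_force: 58.9
```

Emit:
apply_moves([
  [[-0.54,3.06,0,0,0,0.104,0.1],[-0.54,3.06,0,0,0,0.104,0.1],[-0.54,3.06,0,0,0,0.104,0.1],[-0.54,3.06,0,0,0,0.104,0.1],[-0.54,3.06,0,0,0,0.104,0.1],[-0.54,3.06,0,0,0,0.104,0.1],[-0.54,3.06,0,0,0,0.104,0.1],[-0.54,3.06,0,0,0,0.104,0.1],[-0.54,3.06,0,0,0,0.104,0.1],[-0.54,3.06,0,0,0,0.104,0.1],[-0.54,3.06,0,0,0,0.104,0.1],[-0.54,3.06,0,0,0,0.104,0.1]],
])

```text
time_s: 13.3
eef_pos: [0.561, 0.1285, 0.2881]
ee_rot: [-3.139, 0.0, 1.737]
force: [-0.3, 0.2, -1.0]
gripper_width: 0.276
finger_force: 58.9
```

Emit:
apply_moves([
  [[0,0,0,0,0,0,0.1],[0,0,-3,0,0,0,0.1],[0,0,-2.5,0,0,0,0.1],[0,0,0,0,0,0,0.1],[0,0,0,0,0,0,0.1]],
])

```text
time_s: 13.8
eef_pos: [0.5619, 0.127, 0.2341]
ee_rot: [-3.14, 0.0, 1.732]
force: [0.5, -0.4, -0.8]
gripper_width: 0.272
finger_force: 59.0
```

Run:
```python
from h import *
m=env.camera_model('wrist');p,d=env.capture('wrist');cv2.imwrite('pics/w5.png',p[...,::-1])
o=env.get_obs();print(o['time_s'],o['eef_pos'],o['ee_rot'],o['gripper_width'])
print(proj([[.548,.2095,.014],[.5625,.127,.014]],m))
```

```text
13.85 [0.5624 0.1272 0.2351] [3.1409 0.0001 1.7322] 0.27252098007923237
[[322.2323 123.0497]
 [324.1385 271.5978]]
```

View pics/w5.png

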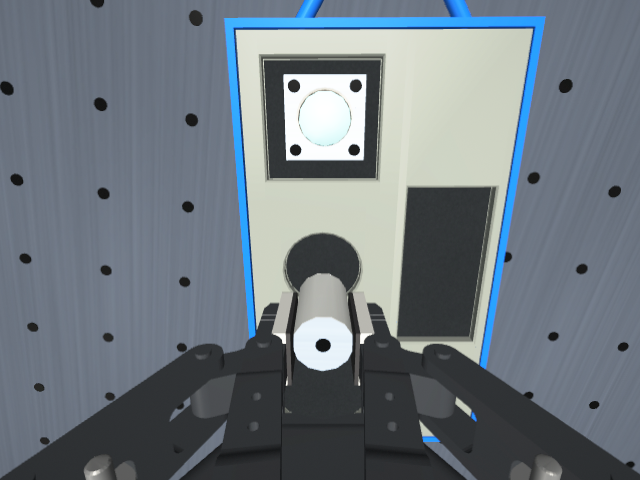

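The post is held upright. The small round pocket is centred at about (323,268), within 4 px of the prediction. Lower it.

Emit:
apply_moves([
  [[0,0.1,-2,0,0,0,0.1],[0,0,-0.8,0,0,0,0.1],[0,0,-0.5,0,0,0,0.1],[0,0,0,0,0,0,0.1],[0,0,0,0,0,0,0.1]],
])

```text
time_s: 14.35
eef_pos: [0.5623, 0.1285, 0.2023]
ee_rot: [3.14, 0.0, 1.733]
force: [-0.5, 0.4, -2.3]
gripper_width: 0.268
finger_force: 59.1
```

Emit:
apply_moves([
  [[0,0,-0.1,0,0,0,0.1],[0,0,0,0,0,0,0.1]],
])

```text
time_s: 14.55
eef_pos: [0.5621, 0.1286, 0.2011]
ee_rot: [3.141, -0.0, 1.733]
force: [0.1, -0.0, -1.6]
gripper_width: 0.274
finger_force: 59.1
```

Emit:
apply_moves([
  [[0,0,-0.1,0,0,0,0.1],[0,0,0,0,0,0,0.1]],
])

```text
time_s: 14.75
eef_pos: [0.5621, 0.1286, 0.2]
ee_rot: [3.141, -0.0, 1.733]
force: [-0.5, 0.0, -1.1]
gripper_width: 0.274
finger_force: 59.4
```

Emit:
apply_moves([
  [[0,0,-0.05,0,0,0,0.1],[0,0,0,0,0,0,0.1]],
])

```text
time_s: 14.95
eef_pos: [0.5621, 0.1286, 0.1999]
ee_rot: [3.141, 0.0, 1.733]
force: [-2.4, -0.3, 4.9]
gripper_width: 0.273
finger_force: 59.5
```

Emit:
apply_moves([
  [[0,0,0,0,0,0,0.55],[0,0,0,0,0,0,0.55],[0,0,0,0,0,0,0.55],[0,0,1.5,0,0,0,0.55],[0,0,4,0,0,0,0.55],[0,0,4,0,0,0,0.55],[0,0,1.5,0,0,0,0.55]],
])

```text
time_s: 15.65
eef_pos: [0.5629, 0.1287, 0.3131]
ee_rot: [3.135, -0.0, 1.733]
force: [-0.0, 0.2, -0.2]
gripper_width: 0.551
finger_force: 0.0
```

Emit:
apply_moves([
  [[-0.92,-4,0,0,0,-0.042,1],[-0.92,-4,0,0,0,-0.042,1],[-0.92,-4,0,0,0,-0.042,1],[-0.92,-4,0,0,0,-0.042,1],[-0.92,-4,0,0,0,-0.042,1],[-0.92,-4,0,0,0,-0.042,1],[-0.92,-4,0,0,0,-0.042,1],[-0.92,-4,0,0,0,-0.042,1],[-0.92,-4,0,0,0,-0.042,1],[-0.92,-4,0,0,0,-0.042,1],[-0.92,-4,0,0,0,-0.042,1],[-0.92,-4,0,0,0,-0.042,1]],
])

```text
time_s: 16.85
eef_pos: [0.4509, -0.353, 0.3091]
ee_rot: [3.142, -0.0, 1.227]
force: [1.1, -0.5, 0.4]
gripper_width: 0.999
finger_force: 0.0
```

Emit:
apply_moves([
  [[0,0,0,0,0,0,1],[0,0,0,0,0,0,1],[0,0,0,0,0,0,1]],
])

```text
time_s: 17.15
eef_pos: [0.4516, -0.3505, 0.309]
ee_rot: [-3.141, -0.001, 1.23]
force: [-0.3, 0.0, -0.1]
gripper_width: 0.997
finger_force: 0.0
```

Run:
```python
from h import *
m=env.camera_model('wrist');p,d=env.capture('wrist');cv2.imwrite('pics/w6.png',p[...,::-1])
o=env.get_obs();print(o['time_s'],o['eef_pos'],o['ee_rot'],o['gripper_width'])
print(proj([[.4525,-.351,.03]],m))
```

```text
17.2 [ 0.4518 -0.3503  0.3091] [-3.141  -0.0006  1.2304] 1.003719179409811
[[324.0239 242.741 ]]
```

View pics/w6.png

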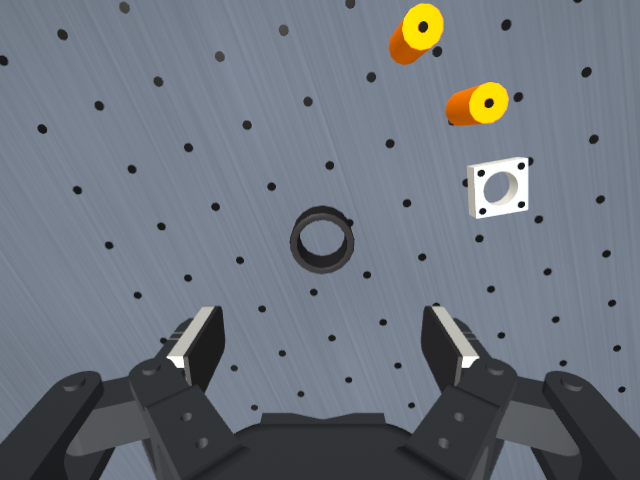

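The tube's top ring is centred at (322,242), which matches. Descend and grip gently.

Emit:
apply_moves([
  [[0,0,-4,0,0,0,1],[0,0,-4,0,0,0,1],[0,0,-3.2,0,0,0,1],[0,0,-1.4,0,0,0,1],[0,0,0,0,0,0,1],[0,0,0,0,0,0,0.5],[0,0,0,0,0,0,0.5],[0,0,0,0,0,0,0.5],[0,0,0,0,0,0,0.5],[0,0,0,0,0,0,0.5]],
], force=30)

```text
time_s: 18.2
eef_pos: [0.452, -0.3515, 0.185]
ee_rot: [3.139, 0.0, 1.229]
force: [0.3, 1.5, 6.3]
gripper_width: 0.566
finger_force: 31.0
```

Emit:
apply_moves([
  [[0,0,0,0,0,0,0.45],[0,0,0,0,0,0,0.45]],
])

```text
time_s: 18.4
eef_pos: [0.452, -0.3515, 0.185]
ee_rot: [3.139, 0.0, 1.229]
force: [0.2, 2.4, 5.9]
gripper_width: 0.571
finger_force: 31.0
```

Emit:
apply_moves([
  [[0,0,1,0,0,0,0.45],[0,0,3,0,0,0,0.45],[0,0,4,0,0,0,0.45],[0,0,2,0,0,0,0.45],[0,0,0,0,0,0,0.45]],
])

```text
time_s: 18.9
eef_pos: [0.4522, -0.3521, 0.2873]
ee_rot: [3.134, 0.003, 1.229]
force: [0.6, -0.3, -0.8]
gripper_width: 0.57
finger_force: 31.4
```

Emit:
apply_moves([
  [[1.03,3.31,0,0,0,0.042,0.45],[1.03,3.31,0,0,0,0.042,0.45],[1.03,3.31,0,0,0,0.042,0.45],[1.03,3.31,0,0,0,0.042,0.45],[1.03,3.31,0,0,0,0.042,0.45],[1.03,3.31,0,0,0,0.042,0.45],[1.03,3.31,0,0,0,0.042,0.45],[1.03,3.31,0,0,0,0.042,0.45],[1.03,3.31,0,0,0,0.042,0.45],[1.03,3.31,0,0,0,0.042,0.45],[1.03,3.31,0,0,0,0.042,0.45],[1.03,3.31,0,0,0,0.042,0.45]],
])

```text
time_s: 20.1
eef_pos: [0.5749, 0.0471, 0.2821]
ee_rot: [-3.14, -0.0, 1.735]
force: [-0.4, 0.6, -0.5]
gripper_width: 0.571
finger_force: 31.4
```

Emit:
apply_moves([
  [[0,0,0,0,0,0,0.45],[0,0,-3,0,0,0,0.45],[0,0,-2,0,0,0,0.45],[0,0,0,0,0,0,0.45],[0,0,0,0,0,0,0.45]],
])

```text
time_s: 20.6
eef_pos: [0.575, 0.0452, 0.2329]
ee_rot: [-3.14, 0.0, 1.732]
force: [0.2, -0.3, -0.9]
gripper_width: 0.571
finger_force: 31.4
```

Run:
```python
from h import *
m=env.camera_model('wrist');p,d=env.capture('wrist');cv2.imwrite('pics/w7.png',p[...,::-1])
o=env.get_obs();print(o['time_s'],o['eef_pos'],o['ee_rot'],o['gripper_width'])
print(proj([[.576,.045,.014],[.562,.1286,.014]],m))
```

```text
20.65 [0.5754 0.0453 0.2337] [3.1409 0.0002 1.7324] 0.5702986572910592
[[324.6776 272.9117]
 [324.1623 121.5753]]
```

View pics/w7.png

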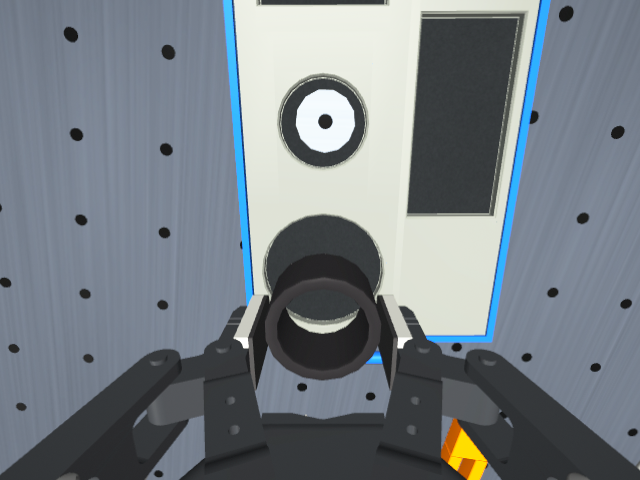

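The short post stands in its pocket at (325,121). The large pocket is centred at about (323,269), beneath the held tube. Lower it.

Emit:
apply_moves([
  [[0,0.1,-2,0,0,0,0.45],[0,0,-1.2,0,0,0,0.45],[0,0,-0.6,0,0,0,0.45],[0,0,0,0,0,0,0.45],[0,0,0,0,0,0,0.45]],
])

```text
time_s: 21.15
eef_pos: [0.5754, 0.0467, 0.1957]
ee_rot: [3.141, 0.0, 1.733]
force: [0.3, 0.4, -0.1]
gripper_width: 0.568
finger_force: 31.4
```

Emit:
apply_moves([
  [[0,0,-0.15,0,0,0,0.45],[0,0,0,0,0,0,0.45]],
])

```text
time_s: 21.35
eef_pos: [0.5753, 0.0467, 0.1941]
ee_rot: [3.141, 0.0, 1.733]
force: [0.6, -0.7, -0.4]
gripper_width: 0.57
finger_force: 31.4
```

Emit:
apply_moves([
  [[0,0,-0.1,0,0,0,0.45],[0,0,0,0,0,0,0.45]],
])

```text
time_s: 21.55
eef_pos: [0.5753, 0.0468, 0.1931]
ee_rot: [3.141, 0.0, 1.733]
force: [-0.2, -0.3, 0.4]
gripper_width: 0.571
finger_force: 31.5
```

Emit:
apply_moves([
  [[0,0,-0.05,0,0,0,0.45],[0,0,0,0,0,0,0.45]],
])

```text
time_s: 21.75
eef_pos: [0.5753, 0.0468, 0.193]
ee_rot: [3.141, 0.0, 1.733]
force: [-1.6, 0.4, 4.0]
gripper_width: 0.568
finger_force: 31.8
```

Emit:
apply_moves([
  [[0,0,0,0,0,0,0.75],[0,0,0,0,0,0,0.75],[0,0,0,0,0,0,0.75],[0,0,1.5,0,0,0,0.75],[0,0,4,0,0,0,0.75],[0,0,4,0,0,0,0.75],[0,0,1.5,0,0,0,0.75]],
])

```text
time_s: 22.45
eef_pos: [0.5761, 0.0468, 0.3061]
ee_rot: [3.135, 0.001, 1.733]
force: [0.2, -0.5, -1.2]
gripper_width: 0.753
finger_force: 0.0
```

Emit:
apply_moves([
  [[0.27,-2.7,0,0,0,0.067,0.6],[0.27,-2.7,0,0,0,0.067,0.6],[0.27,-2.7,0,0,0,0.067,0.6],[0.27,-2.7,0,0,0,0.067,0.6],[0.27,-2.7,0,0,0,0.067,0.6],[0.25,-2.6,0,0,0,0.067,0.6],[0,0,0,0,0,0,0.6],[0,0,0,0,0,0,0.6],[0,0,0,0,0,0,0.6]],
])

```text
time_s: 23.35
eef_pos: [0.591, -0.1135, 0.302]
ee_rot: [-3.141, -0.001, 2.135]
force: [0.1, 0.4, 0.4]
gripper_width: 0.603
finger_force: 0.0
```

Run:
```python
from h import *
m=env.camera_model('wrist');p,d=env.capture('wrist');cv2.imwrite('pics/w8.png',p[...,::-1])
o=env.get_obs();print(o['time_s'],o['eef_pos'],o['ee_rot'],o['gripper_width'])
print(proj([[.591,-.114,.014]],m))
hsv=cv2.cvtColor(p,cv2.COLOR_RGB2HSV);h,s,v=[hsv[...,i].astype(int) for i in range(3)]
for b in blobs((v>185)&(s<40),500,9000):
    r=cv2.minAreaRect((ray(b.reshape(-1,2),.014,m)[:,:2]*1000).astype(np.float32));print(b.reshape(-1,2).mean(0).round(),r)
```

```text
23.4 [ 0.5911 -0.1133  0.3021] [-3.1415 -0.0006  2.1356] 0.5978596804829961
[[322.2491 239.5624]]
[186. 444.] ((593.9027099609375, -359.8377685546875), (43.1515998840332, 36.25553894042969), 86.2232894897461)
[574. 344.] ((827.1508178710938, -78.67913818359375), (84.9419937133789, 7.3498711585998535), 80.51219940185547)
[323. 239.] ((589.9083251953125, -111.83583068847656), (27.77545166015625, 77.82339477539062), 32.765533447265625)
[137. 158.] ((441.6253967285156, -132.31253051757812), (64.53762817382812, 32.779380798339844), 68.56021881103516)
```

View pics/w8.png

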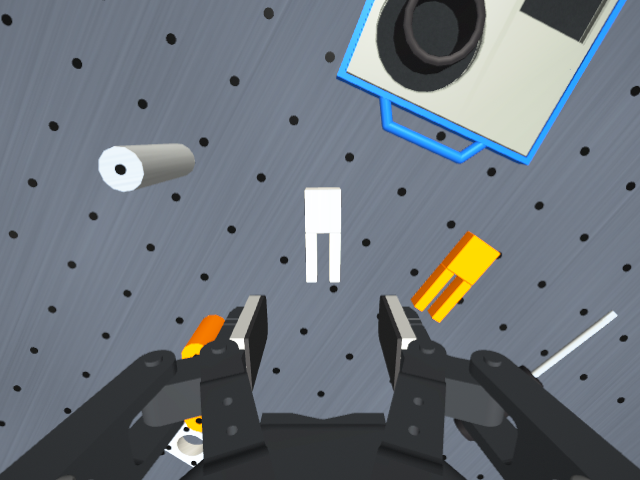

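The tube sits in the large pocket at top. The fork is centred at (323,235), aligned with the gripper, its open end toward the image bottom. The orange fork is at (457,275), clear of the fingers. Descend.

Emit:
apply_moves([
  [[0,0,-4,0,0,0,0.6],[0,0,-4,0,0,0,0.6],[0,0,-3,0,0,0,0.6],[0,0,-1.2,0,0,0,0.6],[0,0,0,0,0,0,0.6],[0,0,0,0,0,0,0.6]],
])

```text
time_s: 24.0
eef_pos: [0.5919, -0.1139, 0.1814]
ee_rot: [3.14, 0.002, 2.136]
force: [-0.1, 0.5, 0.2]
gripper_width: 0.604
finger_force: 0.0
```

Emit:
apply_moves([
  [[0,0,-0.1,0,0,0,0.6],[0,0,0,0,0,0,0.2],[0,0,0,0,0,0,0.1],[0,0,0,0,0,0,0.1],[0,0,0,0,0,0,0.1],[0,0,0,0,0,0,0.1],[0,0,0,0,0,0,0.1]],
], force=45)

```text
time_s: 24.7
eef_pos: [0.5916, -0.1144, 0.1807]
ee_rot: [3.14, 0.002, 2.135]
force: [-0.6, 0.3, 6.2]
gripper_width: 0.307
finger_force: 44.9
```

Emit:
apply_moves([
  [[0,0,1,0,0,0,0.1],[0,0,3,0,0,0,0.1],[0,0,4,0,0,0,0.1],[0,0,2,0,0,0,0.1],[0,0,0,0,0,0,0.1],[0,0,0,0,0,0,0.1]],
])

```text
time_s: 25.3
eef_pos: [0.5907, -0.1142, 0.2792]
ee_rot: [-3.141, -0.0, 2.135]
force: [-1.0, -0.6, -2.0]
gripper_width: 0.306
finger_force: 44.5
```

Emit:
apply_moves([
  [[0.53,3.16,0,0,0,-0.05,0.1],[0.53,3.16,0,0,0,-0.05,0.1],[0.53,3.16,0,0,0,-0.05,0.1],[0.53,3.16,0,0,0,-0.05,0.1],[0.53,3.16,0,0,0,-0.05,0.1],[0.53,3.16,0,0,0,-0.05,0.1],[0.53,3.16,0,0,0,-0.05,0.1],[0.53,3.16,0,0,0,-0.05,0.1],[0,0,0,0,0,0,0.1],[0,0,-3,0,0,0,0.1],[0,0,-2,0,0,0,0.1],[0,0,0,0,0,0,0.1]],
])

```text
time_s: 26.5
eef_pos: [0.6317, 0.1377, 0.2244]
ee_rot: [-3.131, 0.001, 1.735]
force: [-0.3, -0.4, -0.3]
gripper_width: 0.309
finger_force: 44.5
```

Emit:
apply_moves([
  [[0,0,0,0,0,0,0.1]],
])

```text
time_s: 26.6
eef_pos: [0.6333, 0.138, 0.2282]
ee_rot: [-3.139, 0.0, 1.735]
force: [0.7, -0.4, -0.6]
gripper_width: 0.305
finger_force: 44.5
```

Run:
```python
from h import *
m=env.camera_model('wrist');p,d=env.capture('wrist');cv2.imwrite('pics/w9.png',p[...,::-1])
o=env.get_obs();print(o['time_s'],o['eef_pos'],o['ee_rot'],o['gripper_width'])
a=.1623;ex=np.array([np.cos(a),np.sin(a)]);ey=np.array([-np.sin(a),np.cos(a)])
c=np.array([.633,.139])
print(proj([np.r_[c+sx*.024*ex+sy*.049*ey,.014] for sx in(-1,1) for sy in(-1,1)],m))
```

```text
26.65 [0.6338 0.1381 0.2293] [-3.1416  0.0001  1.7347] 0.3110765533834442
[[284.5457 346.3305]
 [278.5671 189.0041]
 [361.4815 346.5135]
 [367.9629 189.1236]]
```

View pics/w9.png

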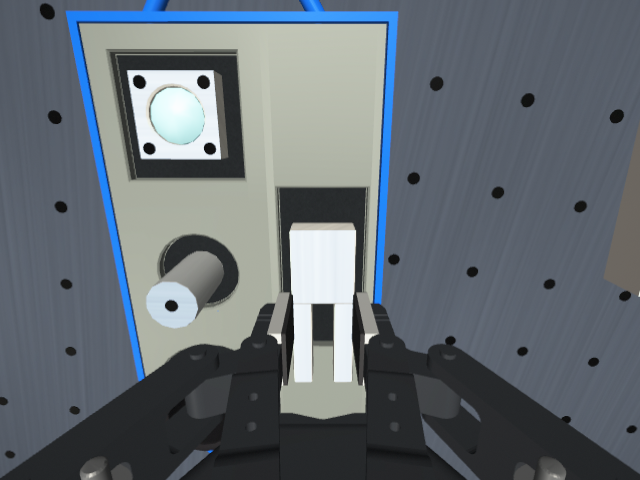

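The long pocket's far corners at (278,187) and (367,187) match the prediction within 2 px, and the fork is aligned above it. Lower it.

Emit:
apply_moves([
  [[0,0.1,-2,0,0,0,0.1],[0,0,-1.2,0,0,0,0.1],[0,0,-0.5,0,0,0,0.1],[0,0,0,0,0,0,0.1],[0,0,0,0,0,0,0.1]],
])

```text
time_s: 27.15
eef_pos: [0.6339, 0.1395, 0.1928]
ee_rot: [3.14, 0.0, 1.735]
force: [-0.2, -0.1, -1.2]
gripper_width: 0.312
finger_force: 44.5
```

Emit:
apply_moves([
  [[0,0,-0.15,0,0,0,0.1],[0,0,0,0,0,0,0.1]],
])

```text
time_s: 27.35
eef_pos: [0.6337, 0.1396, 0.1912]
ee_rot: [3.141, -0.0, 1.735]
force: [0.0, 0.7, -0.3]
gripper_width: 0.308
finger_force: 44.5
```

Emit:
apply_moves([
  [[0,0,-0.15,0,0,0,0.1],[0,0,0,0,0,0,0.1]],
])

```text
time_s: 27.55
eef_pos: [0.6335, 0.1396, 0.1892]
ee_rot: [-3.142, 0.0, 1.735]
force: [0.7, -0.9, -1.1]
gripper_width: 0.308
finger_force: 44.5
```

Emit:
apply_moves([
  [[0,0,-0.1,0,0,0,0.1],[0,0,0,0,0,0,0.1]],
])

```text
time_s: 27.75
eef_pos: [0.6336, 0.1395, 0.1887]
ee_rot: [3.141, 0.0, 1.735]
force: [-2.0, -1.2, 2.1]
gripper_width: 0.311
finger_force: 44.9
```

Contact. Release, rise and check everything.

Emit:
apply_moves([
  [[0,0,0,0,0,0,0.55],[0,0,0,0,0,0,0.55],[0,0,0,0,0,0,0.55],[0,0,1.5,0,0,0,0.55],[0,0,4,0,0,0,0.55],[0,0,4,0,0,0,0.55],[0,0,4,0,0,0,0.55],[-2,0,2,0,0,0,0.55],[-3,-3,0,0,0,0,0.55],[-2,-3,0,0,0,0,0.55],[0,-2,0,0,0,0,0.55],[0,0,0,0,0,0,0.55]],
])

```text
time_s: 28.95
eef_pos: [0.5629, 0.0577, 0.3448]
ee_rot: [3.14, 0.001, 1.732]
force: [0.3, -0.5, 0.4]
gripper_width: 0.551
finger_force: 0.0
```

Run:
```python
from h import *
o=env.get_obs();print(o['time_s'],o['eef_pos'])
p,d=env.capture('top');s,_=env.capture('scene')
a=cv2.resize(p[180:320,150:480],(792,336),interpolation=cv2.INTER_CUBIC)
b=s[160:345,110:510];b=cv2.resize(b,(560,259),interpolation=cv2.INTER_CUBIC)
im=np.zeros((598,800,3),np.uint8);im[:336,:792]=a;im[338:338+259,:560]=b
cv2.imwrite('pics/fin.png',im[...,::-1])
m=env.camera_model('top');_,K=cam(None,m)
for t,c in dict(plate=(.543,.2095),post=(.562,.1286),tube=(.555,.047),fork=(.627,.16)).items():
    from math import isnan
    vv,uu=np.mgrid[:480,:640];px=np.c_[uu.ravel(),vv.ravel()].astype(float)
    u=cv2.undistortPoints(px.reshape(-1,1,2),K,np.array(m['distortion'])).reshape(-1,2)
    W=(np.c_[u[:,0],-u[:,1],-np.ones(len(u))]*d.reshape(-1,1))@m['pose'][:3,:3].T+m['pose'][:3,3]
    M=np.hypot(W[:,0]-c[0],W[:,1]-c[1])<.03; print(t,np.percentile(W[M,2],[50,90,98]))
```

```text
28.95 [0.5629 0.0577 0.3448]
plate [0.0197 0.0249 0.0265]
post [0.0176 0.5381 0.5433]
tube [0.5224 0.5287 0.53  ]
fork [0.013  0.0166 0.0187]
```

View pics/fin.png

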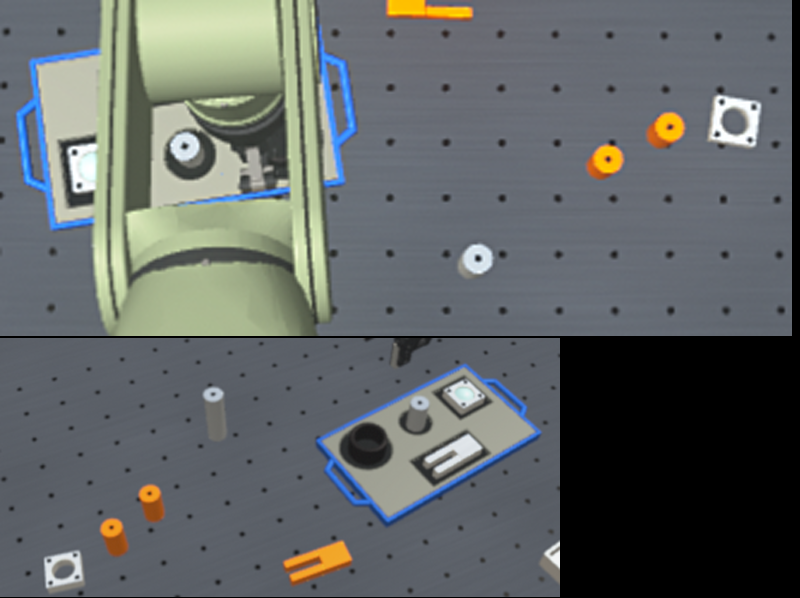

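All four parts lie in their pockets in the scene crop: tube (366,443), post (418,413), plate (463,395) and fork (455,455). The tall post, the empty plate and the orange decoys have not been moved. I hand in.

```bash
python3 -c "
from cell import env
print(env.hand_in())"
```

```text
the job is handed in; nothing more can be done
None
```

The lens plate, short post, lens tube and clamping fork are each in their matching pocket, the same way up as before, with the look-alikes left untouched; I handed the job in at about 29 s of robot time, but no verdict came back.

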